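Press the stud home in a wooden amulet tag

TASK

Take the long wooden tag whose brass stud still stands proud, lay it in the nest of the hand press, stud end first and stud up, and slide it gently home against the stop. Then close the press's two handles by pushing the upper one down onto the lower until the resistance peaks and gives and the stud is home, stop at once without forcing it, and let the handle rise again; leave the tag seated in the press and do not disturb the other things on the desk.

Things in the scene. Friction and masses are not known exactly. Their poses are not given: they have to be found in the camera images.
- tag_center (a point): centre (half-way up) of the loose wooden tag to be worked on: a flat bar 130 mm long (its x), 36 mm wide (its y), 10 mm thick (its z), about 60 g, lying flat. Its x points to the end that carries a brass button stud (cap 18 mm across, 3 mm thick; its top stands 9 mm over the wood before pressing, 3 mm after). Grip it across its width, at tag_grip
- tag_stud (a point): the point on the tag's upper wooden face under the stud, 45 mm ahead of the tag's centre (20 mm from its front end), axes as the tag's
- stud (a joint): how far the stud is pressed into the tag (m): 0 proud, 0.006 fully home. Its resistance grows to about 20 N on the stud at 2.5 mm, then eases; past 5 mm it pulls itself home and stays. Short of that it springs back up
- press: the hand press, grey and steel, screwed to the desk: two handles, one above the other, hinged at the far end. Origin on the desk under the punch; x points from the handles to the hinge, z up. The lower handle is part of the fixed foot, its top 20 mm over the desk. The hinge lies at x = 60 mm, 75 mm up. Pushing on the press with more than 25 N spoils the work
- press_nest (a point): point on the nest floor (30 mm over the desk) under the punch, axes as the press's. The nest is an open channel along y with walls 8 mm high, 39 mm apart, open at y = +62 mm (flared), closed by the stop. A tag that is home has its stud point 10 mm above this point and its x along -y, tail out of the mouth. The open punch hangs 39 mm (6 more or less) over the floor: go in low
- press_stop: steel stop bar at the closed (-y) end of the nest, 45 mm wide, 12 mm high; its face is 20 mm from the punch's axis. More than 25 N of the tag against it dents the wood
- press_lever (a joint): angle of the upper handle (rad): 0 level, 0.40 fully open, held there by a spring and returning when let go. The stud goes home somewhere between -0.12 and 0.12: the punch is screwed up to 6 mm longer or shorter each time, not reported: feel for it. The push at the grip is 1 to 3 N at first, rises to a peak of 8 to 10 N, falls off as the stud gives way, then climbs steeply when it is home
- press_handle (a point): middle of the top of the upper handle's black grip (60 mm along the handle, 36 mm wide, 12 mm thick), to be pushed down with closed fingers; 180 mm from the hinge, 6 mm above the handle's centre line. The punch is 60 mm from the hinge
- tag_plain: another tag of the same wood and size, without a stud: leave alone
- plaque: a small wooden plaque 78 by 74 by 8 mm with a stepped gable end: leave alone
- coin: a coin 27 mm across lying on the desk: leave alone
- handstamp: a turned wooden hand stamp 72 mm high: leave alone
- pencup: a white cup 72 mm across, 90 mm high: leave alone
- tag_grip (a point): where to grip the tag, half-way up: 35 mm behind its centre, 80 mm behind the stud, so that the gripper stays clear of the press's upper handle. Axes as the tag's
Mind the look-alikes: they are no part of the job. Leave any blue or orange look-alike of the part that bears tag_center alone.

How it is judged:
On the way, in this order (a step that is already met when the one before it is completed fails the run):
1. the tag is seated in the nest against the stop, stud up and still proud (x of tag_stud in the frame of press_nest between -0.003 and 0.003 m and y of tag_stud in the frame of press_nest between -0.003 and 0.003 m and z of tag_stud in the frame of press_nest between 0.007 and 0.013 m and angle between tag_center's own z axis and vertical below 0.06 rad and value of joint stud below 0.001 m and value of joint press_lever above 0.3 rad), for 0.2 s.
2. the press is closed on the seated tag and the stud has snapped home (x of tag_stud in the frame of press_nest between -0.003 and 0.003 m and y of tag_stud in the frame of press_nest between -0.003 and 0.003 m and z of tag_stud in the frame of press_nest between 0.007 and 0.013 m and angle between tag_center's own z axis and vertical below 0.06 rad and value of joint stud above 0.0055 m and value of joint press_lever below 0.15 rad), for 0.05 s.
At the end, for the whole second after the job is handed in: The stud is home (pressed in more than 5.5 of its 6 mm), the upper handle is up again (over 0.3 rad), and the tag is at rest and seated in the nest: its stud point within 3 mm of the seated position along the nest and across it, 3 mm in height, and lying flat (within 0.06 rad) (x of tag_stud in the frame of press_nest between -0.003 and 0.003 m and y of tag_stud in the frame of press_nest between -0.003 and 0.003 m and z of tag_stud in the frame of press_nest between 0.007 and 0.013 m and angle between tag_center's own z axis and vertical below 0.06 rad and value of joint stud above 0.0055 m and value of joint press_lever above 0.3 rad and linear speed of tag below 0.01 m/s); the robot touches nothing.
It fails at once if the robot pushed on the press with more than 25 N (contact force between any of the fingers, the arm and press above 25 N).
It fails at once if the tag was rammed against the stop with more than 25 N (contact force between tag and press_stop above 25 N).
It fails at once if the stud was pushed in outside the press (value of joint stud above 0.002 m and distance between tag_stud and press_nest above 0.025 m).
It fails at once if another thing on the desk was moved by more than 25 mm (distance of any of tag_plain, plaque, coin, handstamp, pencup from where it was at the start of the episode above 0.025 m).
It also fails if it takes over 67 s, if anything falls off the work surface, if the arm or the gripper's body presses on something with over 40 N, if the wrist force passes 120 N, or if a joint passes its speed limit or range.

ROBOT

A 7-joint arm with a two-finger parallel gripper is mounted at the origin on the work surface. World frame = base frame: x ahead of the robot, y to its left, z up, the work surface at z = 0. Lengths are in m, angles in rad, forces in N, time in s.
With the tool pointing down it reaches from about 0.4 to 0.85 m from the base axis. Payload 4.5 kg.
Tool frame: the origin (TCP) lies at the very end of the fingers, on their centre line; the grasp point (between the pads) lies behind it (ctrl.grasp_offset is the y of the grasp point in the tool frame, in m); y points along the fingers, x is the direction in which the jaws open and shut, and the axes are right-handed (so a half turn about y gives the same grasp; the last joint's range is limited). The gripper opens to 85 mm and grips with 20 to 120 N. Pads are 22 mm wide; open, the fingers measure 114 mm over their backs; the gripper's body (76 mm by 85 mm) begins 54 mm behind the grasp point. The pads swing forward as they close: fully open they stand 13 mm farther back than shut.
Start: joints at [0.034, 0.689, -0.195, 1.565, 0.157, 0.902, -0.215], TCP at [0.625, 0, 0.231] pointing down, gripper open.
Joint ranges: [-3.01, 3.01], [-0.46, 2.08], [-1.47, 1.51], [0.13, 2.56], [-1, 4.14], [0.04, 2.09], [-2.66, 2.66]. Speed limits (rad/s): [2.57, 2.57, 3.14, 3.14, 3.14, 3.14, 3.14].

INTERFACE

Orientations are given as a 3x3 rotation matrix whose columns are the frame's x, y, z axes.
In Python, from station import telemetry, capture, calibration, ctrl gives the robot as it stands. The module is installed in compiled form; this text tells all that it offers.
- The arm moves only by the tool step_arm, never from a script. Its arguments are lists of equal length, an entry for each row: "dp": the shift along the world's x, y, z in mm, a list of three; "spin": the turn about the world's z in rad; "gripper": the finger opening in mm, from 0 to 85.4. A call has 1 to 5 rows; each row shifts and turns the commanded pose from where the row before left it; what a row does not reach is not made up. A row lasts 1/12 s, in which the tool goes at most 41.7 mm and 7.16 degrees, less where a joint would pass 70% of its speed; a pose out of reach is approached as far as the arm can. A call with a gripper value outside its range is refused whole. The fingers move at their own pace and stop on an object; "squeeze" is the grip in N (left out, the last holds). Time passes only in rows, so rows that do not move let the fingers close. It gives the time, the measured TCP pose, the force and the opening at its end, in the units of the state.
- telemetry.sense(): the state, without advancing time (a new reading comes with each control period).
- capture(name): name is "scene" or "side" or "wrist"; returns the picture (400x640x3 uint8, blue, green, red); there is no depth.
- calibration(name): a dict with "fx", "fy", "cx", "cy" (pixels), "rvec" (rotation vector, rad) and "tvec" (3), from world to camera coordinates, as OpenCV has them; the wrist camera has in their place "T_tool_cam" (4x4, takes a point from camera to tool coordinates, whose origin is the TCP and whose axes are the tool frame's). Camera axes: x right, y down, z forward; pixel columns grow to the right and rows downward; lengths in m; the calibration is good to about 2 mm. A picture is of the moment at which its call begins: read the wrist's pose just before it. calibration takes no time and is no camera call.
- ctrl.job_done(): hands the job in, once; it reports no verdict.
The state is a dict: "t": time; "joint_positions": joint angles; "qd": joint speeds; "joint_torque": joint torques, N m; "tool_pos": TCP position; "tcp_rot": TCP orientation; "force": force on the tool from outside, world axes, zero at the start; "wrist_torque": the same for the moment, N m; "grip_width": opening from 0.0 (shut) to 1.0 (fully open).
Only numpy, scipy, OpenCV 4.12 (cv2) and the standard library are available. Lean on these libraries where they do the work, as an engineer would, in place of code of your own. Each camera call takes 0.05 s, during which the arm holds its last target. There are 200 camera calls.

## Working session

There is one attempt and no reset: what is moved stays moved. The work goes in short steps, Python scripts to look and compute and a tool call to move; the robot and the scene stay as the last step left them, time stands still between calls to the robot, and variables do not carry over. Pictures are saved under pics/ and viewed, about 8 in all and at most 12, crops included, and the job is handed in when it is done.

Besides the shell and the picture viewer there is one more tool, called after "Emit:" as name(argument=value, ...) on one line, values as JSON. step_arm: Moves the arm, as the interface text tells. Its arguments: {"type":"object","properties":{"dp":{"type":"array"},"spin":{"type":"array"},"gripper":{"type":"array"},"squeeze":{"type":"number"}},"required":["dp","spin","gripper"]}

```bash
mkdir -p pics
cat > h.py <<'E'
import numpy as np, cv2
from station import telemetry, capture, calibration, ctrl
def cam(name, st=None):
    c=calibration(name); K=np.array([[c['fx'],0,c['cx']],[0,c['fy'],c['cy']],[0,0,1]])
    if 'rvec' in c:
        R=cv2.Rodrigues(np.array(c['rvec'],float))[0]; t=np.array(c['tvec'],float).ravel()
        return K,R,t
    T=np.array(c['T_tool_cam']); st=st or telemetry.sense()
    W=np.eye(4); W[:3,:3]=np.array(st['tcp_rot']); W[:3,3]=st['tool_pos']
    M=np.linalg.inv(W@T); return K,M[:3,:3],M[:3,3]
def ray(C,p):
    K,R,t=C; d=R.T@np.linalg.inv(K)@np.array([p[0],p[1],1.]); return -R.T@t,d/np.linalg.norm(d)
def onz(C,p,z):
    o,d=ray(C,p); return o+d*(z-o[2])/d[2]
def proj(C,X):
    K,R,t=C; q=K@(R@np.array(X,float)+t); return q[:2]/q[2]
def tri(obs):
    A=np.zeros((3,3));b=np.zeros(3)
    for C,p in obs:
        o,d=ray(C,p);P=np.eye(3)-np.outer(d,d);A+=P;b+=P@o
    X=np.linalg.solve(A,b); return X,[np.linalg.norm(proj(C,X)-p) for C,p in obs]
E
python3 - <<'E'
from h import *
print(telemetry.sense())
print(ctrl.grasp_offset)
for n in ['scene','side','wrist']:
    im=capture(n); cv2.imwrite(f'pics/{n}0.png',im); print(n,calibration(n))
a=cv2.imread('pics/scene0.png');b=cv2.imread('pics/side0.png');
E
```

```text
{'t': 0.0, 'joint_positions': array([ 0.03380039,  0.68996865, -0.19449979,  1.56636543,  0.15729596,
        0.90251408, -0.21508376]), 'qd': array([-7.35743296e-04,  1.16169424e-03,  9.59433398e-04,  9.55360651e-05,
       -1.70604116e-03, -3.59810661e-05, -4.08690018e-04]), 'joint_torque': array([ 1.13546095e-03, -5.39627159e+01, -1.26661520e+00, -1.58547074e+01,
        9.07521317e-03,  9.41080711e-03,  5.53111545e-05]), 'tool_pos': array([ 6.24336707e-01, -5.99326810e-05,  2.30487565e-01]), 'tcp_rot': array([[ 9.99998268e-01, -1.85920018e-03, -8.95625593e-05],
       [ 8.92908549e-05, -1.46222987e-04,  9.99999985e-01],
       [-1.85921325e-03, -9.99998261e-01, -1.46056724e-04]]), 'force': array([-0.13448331,  0.48615786, -0.01787714]), 'wrist_torque': array([0.04964331, 0.03193582, 0.01292536]), 'grip_width': 0.9993335004029421}
-0.0187
scene {'fx': 422.8944666224545, 'fy': 422.8944666224545, 'cx': 322.17561623256677, 'cy': 203.13751213214937, 'rvec': array([ 2.32018024,  1.14994824, -0.35834986]), 'tvec': array([-0.29933813, -0.30147268,  1.27551605])}
side {'fx': 439.1264808271914, 'fy': 439.1264808271914, 'cx': 325.6761546577773, 'cy': 197.13918774767438, 'rvec': array([ 1.9994864 , -0.75224966,  0.40006854]), 'tvec': array([-0.40455632,  0.22615904,  0.85352538])}
wrist {'fx': 306.52715598632983, 'fy': 306.52715598632983, 'cx': 320.44140476066605, 'cy': 197.56698283920062, 'T_tool_cam': array([[ 9.99999644e-01,  8.02475057e-04, -2.59130511e-04,
         3.95268848e-04],
       [ 4.84166313e-04, -2.94775142e-01,  9.55566524e-01,
        -1.42120249e-01],
       [ 6.90433067e-04, -9.55566309e-01, -2.94775426e-01,
         7.56713179e-02],
       [ 0.00000000e+00,  0.00000000e+00,  0.00000000e+00,
         1.00000000e+00]])}
```

View pics/scene0.png

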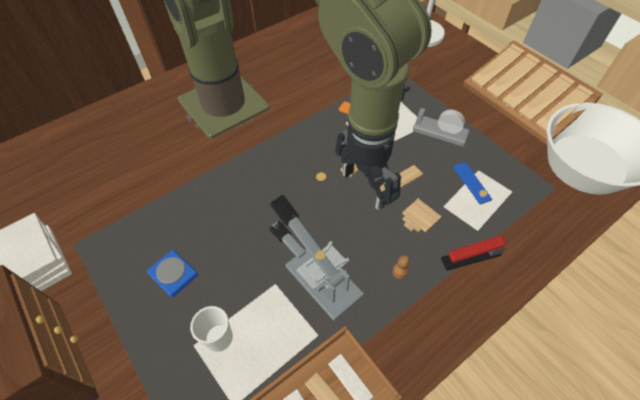

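View pics/side0.png

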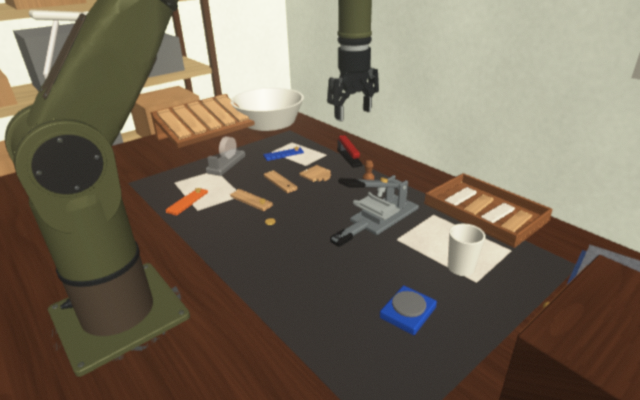

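View pics/wrist0.png

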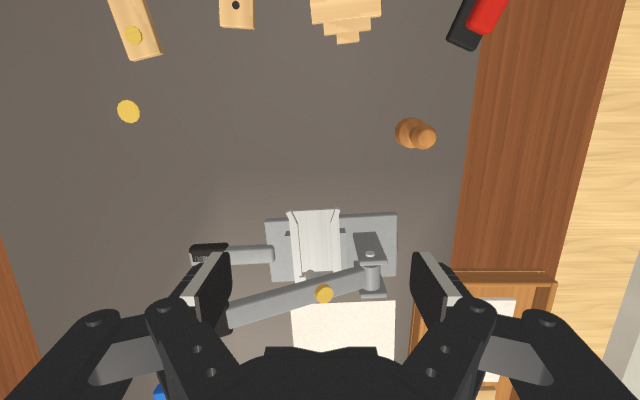

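The wrist view shows the studded tag top left (stud ≈(134,36), cap towards the press) and the press below, with its nest mouth towards +y and its hinge towards +x. The press punch button is ≈(324,294). In the scene view the press is ≈(320,265), and the plain tag with a dark hole is beside it. First I'll get a rough position and move over the tag.

Run:
```python
from h import *
C=cam('wrist')
for n,p,z in [('stud',(134,36),.018),('front l',(136,60),.01),('front r',(161,53),.01),('coin',(128,111),0),('nest mouth l',(290,212),.038),('mouth r',(338,210),.038),('punchbtn',(324,294),.1),('plain',(236,28),.01),('grip',(209,250),.02)]:
    print(n,onz(C,p,z).round(3), proj(cam('scene'),onz(C,p,z)).round(),proj(cam('side'),onz(C,p,z)).round())
```

```text
stud [0.43  0.142 0.018] [350. 165.] [262. 200.]
front l [0.424 0.12  0.01 ] [342. 170.] [265. 207.]
front r [0.452 0.127 0.01 ] [351. 175.] [272. 202.]
coin [0.399 0.067 0.   ] [320. 176.] [269. 222.]
nest mouth l [ 0.589 -0.045  0.038] [331. 242.] [353. 200.]
mouth r [ 0.645 -0.043  0.038] [347. 259.] [368. 192.]
punchbtn [ 0.628 -0.113  0.1  ] [317. 258.] [384. 183.]
plain [0.535 0.151 0.01 ] [379. 191.] [291. 188.]
grip [ 0.483 -0.103  0.02 ] [284. 227.] [338. 231.]
```

Emit:
step_arm(dp=[[-24, 26, 0], [-24, 26, 0], [-24, 26, 0], [-24, 26, 0], [-24, 26, 0]], spin=[0, 0, 0, 0, 0], gripper=[85, 85, 85, 85, 85])

```text
t: 0.57
tool_pos: [0.5036, 0.1309, 0.2312]
tcp_rot: [[1.0, -0.0, 0.0], [-0.0, 0.0, 1.0], [-0.0, -1.0, 0.0]]
force: [-0.0, -0.3, 0.2]
grip_width: 0.994
```

Run:
```python
from h import *
import pickle
s=telemetry.sense();im=capture('wrist');s2=telemetry.sense();print(s['tool_pos'],s2['tool_pos'],s2['t']);cv2.imwrite('pics/w1.png',im);pickle.dump(s2,open('w1.pkl','wb'))
```

```text
[0.50360453 0.1309079  0.23117323] [0.49756329 0.13827156 0.23119848] 0.6167
```

Emit:
step_arm(dp=[[-12, 20, 0], [-12, 20, 0], [-12, 20, 0], [-12, 10, 0], [0, 0, 0]], spin=[0, 0, 0, 0, 0], gripper=[85, 85, 85, 85, 85])

```text
t: 1.03
tool_pos: [0.4543, 0.2032, 0.2312]
tcp_rot: [[1.0, -0.002, -0.006], [0.006, 0.001, 1.0], [-0.002, -1.0, 0.001]]
force: [0.9, 0.0, 0.8]
grip_width: 0.994
```

Run:
```python
from h import *
import pickle
s=telemetry.sense();im=capture('wrist');print(s['tool_pos'],s['t']);cv2.imwrite('pics/w2.png',im);pickle.dump(s,open('w2.pkl','wb'))
a=cv2.imread('pics/w1.png')
cv2.imwrite('pics/w12.png',cv2.resize(np.vstack([a,im]),None,fx=.75,fy=.75))
```

```text
[0.45428151 0.20320673 0.23122224] 1.0333
```

View pics/w12.png

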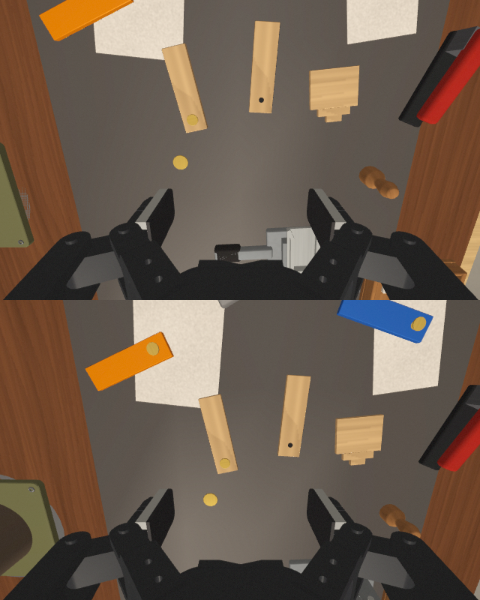

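Both views show the studded tag (w1 full-res ≈(245,115), stud ≈(256,158); w2 ≈(290,180), stud ≈(300,216)), with the coin near its front end. I'll segment it and triangulate its corners.

```bash
cat > seg.py <<'E'
from h import *
def tagquad(im,seed,thick=.010):
    hsv=cv2.cvtColor(im,cv2.COLOR_BGR2HSV)
    m=cv2.inRange(hsv,(8,70,100),(28,255,255)); m=cv2.morphologyEx(m,cv2.MORPH_CLOSE,np.ones((5,5)))
    n,l,st,c=cv2.connectedComponentsWithStats(m)
    k=l[seed[1],seed[0]]; mm=(l==k).astype(np.uint8); ct=max(cv2.findContours(mm,0,1)[0],key=cv2.contourArea)
    return st[k],cv2.minAreaRect(ct),cv2.boxPoints(cv2.minAreaRect(ct)),cv2.approxPolyDP(ct,6,True)[:,0]
def stud(im,c,r=25):
    hsv=cv2.cvtColor(im,cv2.COLOR_BGR2HSV); x,y=c
    w=hsv[y-r:y+r,x-r:x+r]; m=cv2.inRange(w,(20,110,100),(32,255,255))
    n,l,st,ce=cv2.connectedComponentsWithStats(m); k=1+np.argmax(st[1:,4]); return ce[k]+[x-r,y-r],st[k]
E
python3 - <<'E'
from seg import *
import pickle
s2=pickle.load(open('w2.pkl','rb'))
s1=dict(s2);s1['tool_pos']=np.array([0.50360453,0.1309079,0.23117323]);s1['tcp_rot']=np.array([[1,0,0],[0,0,1],[0,-1,0.]])
S=[(s1,'w1',(240,110),(256,158)),(s2,'w2',(288,180),(300,216))]
Cs=[]
for s,n,a,b in S:
    im=cv2.imread(f'pics/{n}.png');C=cam('wrist',s);Cs.append(C)
    print(im[a[1],a[0]],im[b[1],b[0]]);st,r,bx,ap=tagquad(im,a);print(n,st,r,ap.tolist())
    for q in ap: print('  ',onz(C,q,.010).round(4))
    sc=stud(im,b);print('stud',sc,onz(C,sc[0],.0185).round(4)); 
    if n=='w1': o=sc[0]
print(tri([(Cs[0],o),(Cs[1],sc[0])]))
E
```

```text
[115 170 211] [ 75 165 202]
w1 [ 216   58   62  120 3820] ((246.3070831298828, 117.65145874023438), (118.26715087890625, 33.49614334106445), 75.0685806274414) [[242, 58], [216, 69], [251, 177], [277, 168]]
   [0.4185 0.2533 0.01  ]
   [0.3891 0.2422 0.01  ]
   [0.4195 0.1206 0.01  ]
   [0.4515 0.1317 0.01  ]
stud (array([255.94827586, 159.63793103]), array([ 18,  20,  15,  15, 174], dtype=int32)) [0.4286 0.1434 0.0185]
[115 170 210] [ 75 165 201]
w2 [ 264  125   54  107 3159] ((290.7665710449219, 178.83456420898438), (104.78487396240234, 31.48298454284668), 76.95436096191406) [[291, 125], [264, 133], [295, 231], [317, 223]]
   [0.4197 0.2546 0.01  ]
   [0.388  0.2453 0.01  ]
   [0.422 0.122 0.01 ]
   [0.4502 0.1332 0.01  ]
stud (array([299.36241611, 217.62416107]), array([ 18,  20,  14,  14, 149], dtype=int32)) [0.4284 0.1436 0.0185]
(array([0.42837634, 0.14318257, 0.0174072 ]), [np.float64(0.009647055975713872), np.float64(0.009103571459373225)])
```

Emit:
step_arm(dp=[[-16, 6, -20], [-15, 6, -30], [-15, 6, -40], [0, 0, -40], [0, 0, -30]], spin=[0.09, 0.09, 0.076, 0, 0], gripper=[70, 60, 60, 60, 60])

```text
t: 1.5
tool_pos: [0.4114, 0.2167, 0.0706]
tcp_rot: [[0.967, -0.001, -0.253], [0.253, -0.001, 0.967], [-0.001, -1.0, -0.001]]
force: [0.7, 0.1, -0.4]
grip_width: 0.703
```

Emit:
step_arm(dp=[[0, 0, 0]], spin=[0], gripper=[60])

```text
t: 1.58
tool_pos: [0.4098, 0.2153, 0.068]
tcp_rot: [[0.967, -0.007, -0.253], [0.253, -0.006, 0.968], [-0.008, -1.0, -0.004]]
force: [-0.8, 0.3, -0.0]
grip_width: 0.699
```

Run:
```python
from h import *
s=telemetry.sense();im=capture('wrist');cv2.imwrite('pics/w3.png',im);print(s['t'],s['tool_pos'],s['tcp_rot'],s['grip_width'])
import pickle;pickle.dump(s,open('w3.pkl','wb'))
from seg import *
C=cam('wrist',s)
p=proj(C,[.4285,.1435,.0185]);print(p)
sc=stud(im,tuple(p.astype(int)),40);print(sc,onz(C,sc[0],.0185))
```

```text
1.5833 [0.40977157 0.21527774 0.06801434] [[ 0.96749692 -0.00692536 -0.25278795]
 [ 0.2527495  -0.00597041  0.96751333]
 [-0.00820963 -0.9999582  -0.00402597]] 0.6992360414073661
[320.27593109 313.91813367]
(array([320.28297362, 312.04316547]), array([ 29,  27,  24,  24, 417], dtype=int32)) [0.42808696 0.14509824 0.0185    ]
```

View pics/w3.png

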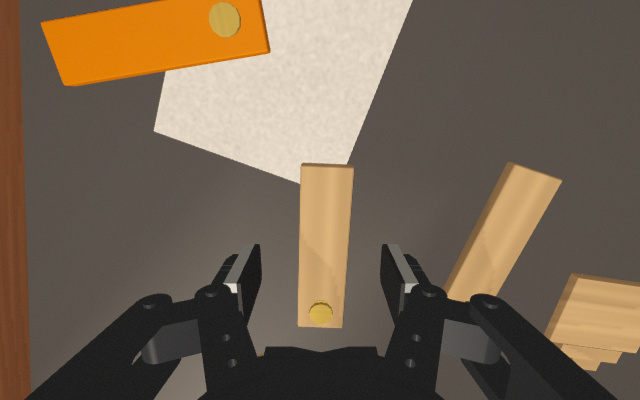

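Run:
```python
from seg import *
import pickle
s=pickle.load(open('w3.pkl','rb'));im=cv2.imread('pics/w3.png');C=cam('wrist',s)
st,r,bx,ap=tagquad(im,(322,250));print(st,ap.tolist())
for q in ap: print(onz(C,q,.010).round(4))
```

```text
[ 297  163   57  166 8211] [[302, 163], [297, 325], [340, 328], [353, 166]]
[0.3885 0.2485 0.01  ]
[0.4151 0.1222 0.01  ]
[0.4485 0.1283 0.01  ]
[0.4216 0.2551 0.01  ]
```

Emit:
step_arm(dp=[[1, 7, -20], [0, 0, -20], [0, 0, -15], [0, 0, -6], [0, 0, 0]], spin=[-0.045, 0, 0, 0, 0], gripper=[60, 60, 60, 60, 60], squeeze=40)

```text
t: 2.05
tool_pos: [0.4137, 0.2246, 0.0123]
tcp_rot: [[0.978, 0.001, -0.208], [0.208, 0.0, 0.978], [0.001, -1.0, -0.0]]
force: [-0.9, 0.2, 0.0]
grip_width: 0.699
```

Emit:
step_arm(dp=[[-2.5, -1.5, -4], [0, 0, -4], [0, 0, 0]], spin=[0, 0, 0], gripper=[60, 60, 60])

```text
t: 2.3
tool_pos: [0.4113, 0.2236, 0.0051]
tcp_rot: [[0.978, 0.0, -0.209], [0.209, 0.0, 0.978], [0.0, -1.0, 0.0]]
force: [0.2, -0.5, -0.4]
grip_width: 0.702
```

Emit:
step_arm(dp=[[0, 0, 0], [0, 0, 0], [0, 0, 0], [0, 0, 0], [0, 0, 0]], spin=[0, 0, 0, 0, 0], gripper=[45, 38, 30, 30, 30])

```text
t: 2.72
tool_pos: [0.4111, 0.2237, 0.0052]
tcp_rot: [[0.978, 0.0, -0.209], [0.209, 0.0, 0.978], [0.0, -1.0, -0.0]]
force: [0.1, -0.2, 7.9]
grip_width: 0.402
```

Emit:
step_arm(dp=[[0, 0, 0], [0, 0, 0], [0, 0, 0]], spin=[0, 0, 0], gripper=[30, 30, 30])

```text
t: 2.97
tool_pos: [0.411, 0.2237, 0.0052]
tcp_rot: [[0.978, 0.0, -0.209], [0.209, -0.0, 0.978], [0.0, -1.0, -0.0]]
force: [0.1, -0.5, 7.9]
grip_width: 0.407
```

Emit:
step_arm(dp=[[0, 0, 10], [0, 0, 25], [0, 0, 25], [0, 0, 0]], spin=[0, 0, 0, 0], gripper=[30, 30, 30, 30])

```text
t: 3.3
tool_pos: [0.4122, 0.2242, 0.068]
tcp_rot: [[0.978, 0.004, -0.209], [0.209, 0.002, 0.978], [0.004, -1.0, 0.002]]
force: [-0.8, -0.1, -0.4]
grip_width: 0.399
```

Run:
```python
from seg import *
import pickle
s=telemetry.sense();im=capture('wrist');cv2.imwrite('pics/w4.png',im);pickle.dump(s,open('w4.pkl','wb'));print(s['tool_pos'],s['grip_width'])
cv2.imwrite('pics/side4.png',capture('side'))
C=cam('wrist',s);st,r,bx,ap=tagquad(im,(322,230));print(st,ap.tolist())
```

```text
[0.41220164 0.22421529 0.0680446 ] 0.3994838805465335
[  283   203    75   149 10124] [[286, 203], [288, 345], [352, 346], [356, 205]]
```

View pics/w4.png

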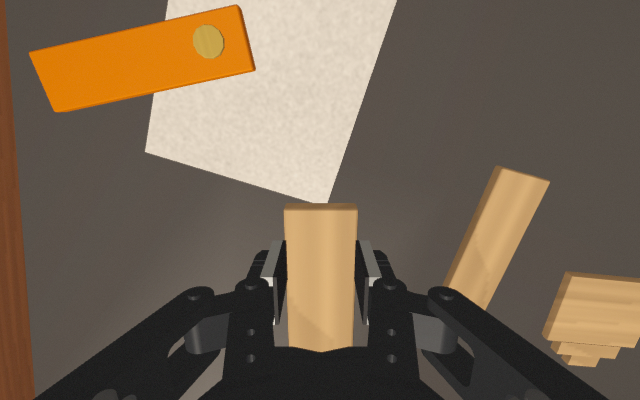

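The tag is in the grip and level, with its tail edge at row ≈204 and the stud hidden behind the hand. Next: work out the tag's pose in the hand, and the pose of the press from the first wrist picture plus the scene and side views.

Run:
```python
from seg import *
import pickle
s=pickle.load(open('w4.pkl','rb'));C=cam('wrist',s);R=np.array(s['tcp_rot']);t=s['tool_pos']
for p in [(285,205),(357,205),(288,345),(353,346)]:
    X=onz(C,p,.0728);print(X.round(4),'tool',(R.T@(X-t)).round(4))
im=cv2.imread('pics/side4.png');cv2.imwrite('pics/side4c.png',cv2.resize(im[100:260,150:450],None,fx=2.6,fy=2.6,interpolation=2))
im=cv2.imread('pics/wrist0.png');cv2.imwrite('pics/w0c.png',cv2.resize(im[190:340,180:410],None,fx=3.4,fy=3.4,interpolation=2))
```

```text
[0.3901 0.2497 0.0728] tool [-0.0163 -0.0048  0.0295]
[0.4234 0.2568 0.0728] tool [ 0.0177 -0.0046  0.0295]
[0.406  0.1701 0.0728] tool [-0.0173 -0.0049 -0.0516]
[0.4412 0.1768 0.0728] tool [ 0.0184 -0.0048 -0.0524]
```

View pics/w0c.png

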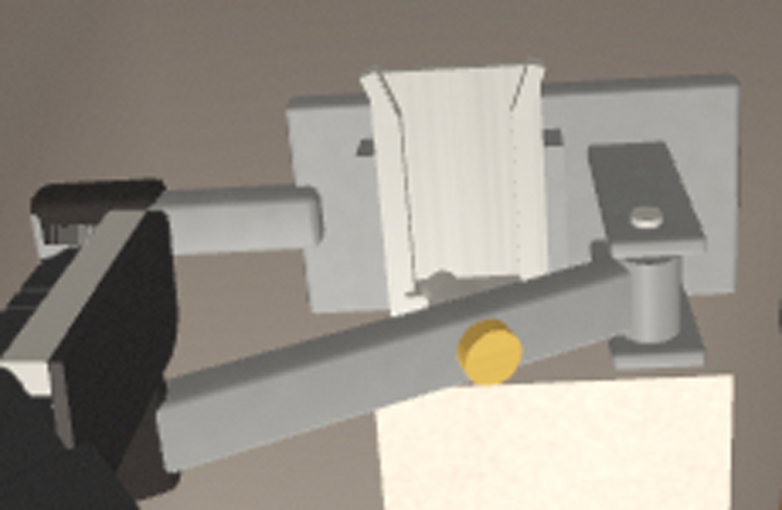

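View pics/side4c.png

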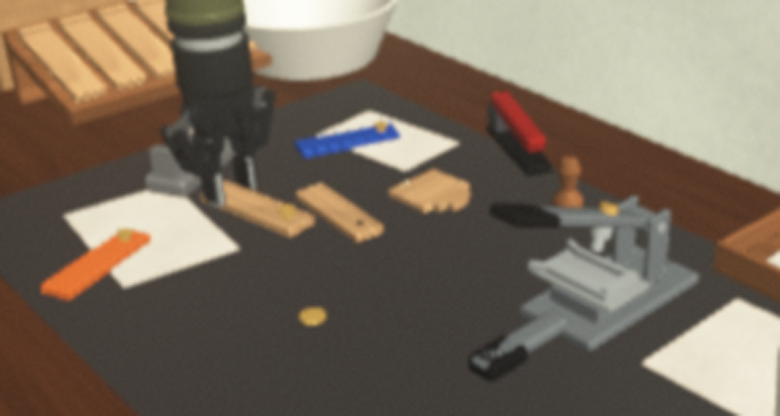

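The nest mouth rim is at w0 px ≈(287,212)-(340,209), and the plate's rear edge is tilted about 2.5°. The side view confirms the tag is in the gripper with its stud up. Next I'll lift and look at the press from two nearer places.

Emit:
step_arm(dp=[[0, 0, 40], [0, 0, 40], [20, -20, 25], [25, -25, 25], [25, -25, 25]], spin=[0, 0, -0.05, -0.06, -0.056], gripper=[30, 30, 30, 30, 30])

```text
t: 3.82
tool_pos: [0.4785, 0.155, 0.2181]
tcp_rot: [[0.999, -0.003, -0.045], [0.045, -0.0, 0.999], [-0.003, -1.0, -0.0]]
force: [0.9, 0.1, -0.8]
grip_width: 0.401
```

Emit:
step_arm(dp=[[27, -30, 20], [27, -30, 10], [25, -30, 8], [25, -30, 0], [14, -30, 0]], spin=[0, 0, 0, 0, 0], gripper=[30, 30, 30, 30, 30])

```text
t: 4.23
tool_pos: [0.597, 0.0058, 0.2533]
tcp_rot: [[0.999, 0.0, -0.044], [0.044, -0.0, 0.999], [0.0, -1.0, -0.0]]
force: [0.6, 0.1, -1.8]
grip_width: 0.399
```

Emit:
step_arm(dp=[[0, -10, 0], [0, 0, 0]], spin=[0, 0], gripper=[30, 30])

```text
t: 4.4
tool_pos: [0.5943, -0.0074, 0.252]
tcp_rot: [[0.999, -0.004, -0.038], [0.038, -0.003, 0.999], [-0.004, -1.0, -0.003]]
force: [-1.1, -0.9, -0.6]
grip_width: 0.406
```

Run:
```python
from h import *
import pickle
s=telemetry.sense();im=capture('wrist');print(s['tool_pos'],s['tcp_rot'],s['grip_width'],s['t']);cv2.imwrite('pics/w5.png',im);pickle.dump(s,open('w5.pkl','wb'))
```

```text
[ 0.59425931 -0.00740215  0.2520048 ] [[ 0.99927435 -0.00432309 -0.03784283]
 [ 0.03782813 -0.00343448  0.99927836]
 [-0.00444994 -0.99998476 -0.00326845]] 0.40644320221613417 4.4
```

Emit:
step_arm(dp=[[0, -30, 0], [0, -30, 0], [0, 0, 0], [0, 0, 0]], spin=[0, 0, 0, 0], gripper=[30, 30, 30, 30])

```text
t: 4.78
tool_pos: [0.5937, -0.0622, 0.2531]
tcp_rot: [[0.999, -0.003, -0.044], [0.044, -0.0, 0.999], [-0.003, -1.0, -0.0]]
force: [-0.2, 1.3, -1.3]
grip_width: 0.398
```

Run:
```python
from h import *
import pickle
s=telemetry.sense();im=capture('wrist');print(s['tool_pos'],s['tcp_rot'],s['t']);cv2.imwrite('pics/w6.png',im);pickle.dump(s,open('w6.pkl','wb'))
a=cv2.imread('pics/w5.png')
cv2.imwrite('pics/w56.png',np.vstack([cv2.resize(x[80:280,180:500],None,fx=1.45,fy=1.45,interpolation=2) for x in (a,im)]))
```

```text
[ 0.59365246 -0.06224186  0.25313328] [[ 9.99024997e-01 -3.11191430e-03 -4.40383045e-02]
 [ 4.40377621e-02 -2.42657683e-04  9.99029838e-01]
 [-3.11958147e-03 -9.99995129e-01 -1.05379349e-04]] 4.7833
```

View pics/w56.png

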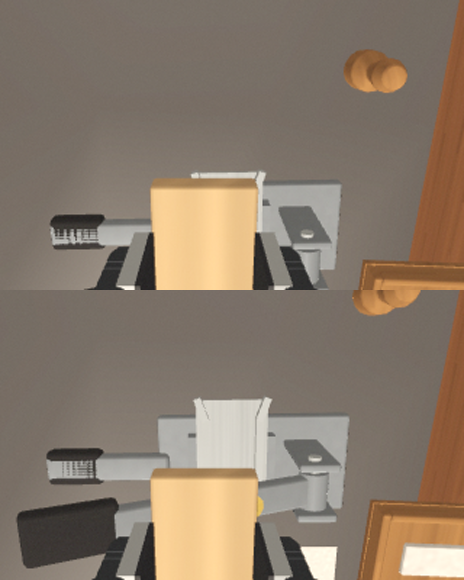

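In w6 the press is straight in view with the nest channel ≈(335,190), but the tag still hides the stop. One more shift back should expose the stop and the punch.

Emit:
step_arm(dp=[[0, -35, 0], [0, -35, 0], [0, 0, 0], [0, 0, 0]], spin=[0, 0, 0, 0], gripper=[30, 30, 30, 30])

```text
t: 5.17
tool_pos: [0.5943, -0.1324, 0.2534]
tcp_rot: [[0.999, -0.002, -0.044], [0.044, -0.0, 0.999], [-0.002, -1.0, -0.0]]
force: [0.4, 0.8, -0.8]
grip_width: 0.403
```

Run:
```python
from h import *
import pickle
s=telemetry.sense();im=capture('wrist');print(s['tool_pos'],s['tcp_rot'],s['t']);cv2.imwrite('pics/w7.png',im);pickle.dump(s,open('w7.pkl','wb'))
a=cv2.imread('pics/w6.png')
cv2.imwrite('pics/w67.png',np.vstack([cv2.resize(x,None,fx=2.6,fy=2.6,interpolation=2) for x in (a[150:265,180:430],im[90:205,180:430])]))
```

```text
[ 0.59427566 -0.13241014  0.25337354] [[ 9.99048698e-01 -2.11718553e-03 -4.35570534e-02]
 [ 4.35566639e-02 -2.29740847e-04  9.99050932e-01]
 [-2.12518301e-03 -9.99997732e-01 -1.37304755e-04]] 5.1667
```

View pics/w67.png

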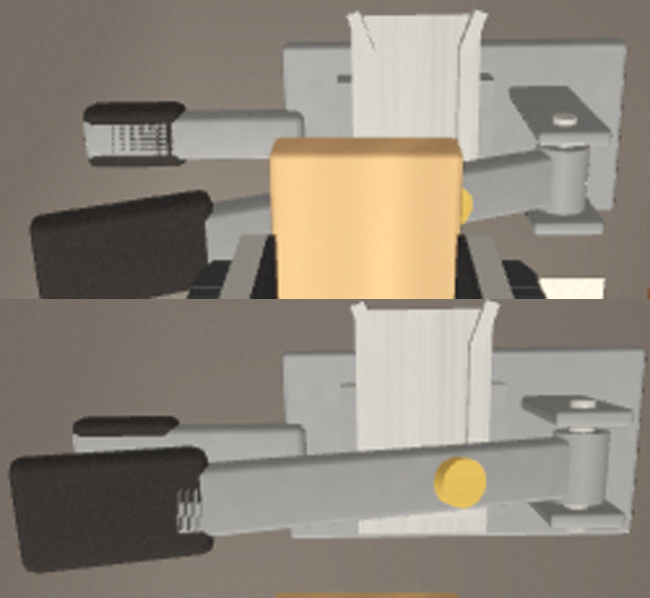

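Run:
```python
from h import *
import pickle
P=lambda n:pickle.load(open(n+'.pkl','rb'))
s6,s7=P('w6'),P('w7'); s0=dict(s6)
s0['tool_pos']=np.array([6.24336707e-01,-5.99326810e-05,2.30487565e-01]);s0['tcp_rot']=np.array([[9.99998268e-01,-1.85920018e-03,-8.95625593e-05],[8.92908549e-05,-1.46222987e-04,9.99999985e-01],[-1.85921325e-03,-9.99998261e-01,-1.46056724e-04]])
C0,C6,C7=[cam('wrist',s) for s in (s0,s6,s7)]
a=lambda x,y:(C6,np.array([180+x/2.6,150+y/2.6])); b=lambda x,y:(C7,np.array([180+x/2.6,90+(y-299)/2.6])); c=lambda x,y:(C0,np.array([180+x/3.4,190+y/3.4]))
F={'mouthL':[a(348,12),b(350,303),c(363,74)],'mouthR':[a(487,12),b(498,303),c(543,63)],
'plTL':[a(283,45),b(284,352),c(288,98)],'plTR':[a(625,40),b(643,350),c(738,78)],'pin':[a(565,120),b(585,404),c(647,217)],'knob':[b(460,483),c(490,350)]}
r={}
for k,o in F.items(): X,e=tri(o);r[k]=X;print(k,X.round(4),np.round(e,1))
for p,q in [('mouthL','mouthR'),('plTL','plTR')]:
    d=r[q]-r[p];print(p,'yaw',np.arctan2(d[1],d[0]).round(4),'len',np.linalg.norm(d).round(4))
for n,o in [('BR',b(632,533)),('BL',b(290,537)),('TL',b(284,352)),('TR',b(643,350)),('aTR',a(625,40)),('aTL',a(283,45)),('aBR',a(613,209)),('cTL',c(288,98)),('cTR',c(738,78)),('cBR',c(735,292)),('cBL',c(313,312))]: print(n,onz(*o,.012).round(4))
for n,o in [('rw top',b(470,345)),('rw bot',b(467,440)),('flare c',c(402,118)),('lw c end',c(414,290)),('rwc',c(513,110)),('rwce',c(520,270)),('a rw',a(460,42)),('a rw2',a(459,155))]: print(n,onz(*o,.038).round(4),onz(*o,.030).round(4))
```

```text
mouthL [ 0.5846 -0.0451  0.0369] [0.3 0.7 0.6]
mouthR [ 0.6471 -0.0421  0.0348] [0.5 0.1 0.3]
plTL [ 0.5525 -0.0676  0.0033] [0.6 0.3 0.3]
plTR [ 0.7223 -0.0585  0.0033] [0.4 0.3 0.2]
pin [ 0.6783 -0.0799  0.0747] [0.2 0.3 0.2]
knob [ 0.6282 -0.1081  0.1046] [0. 0.]
mouthL yaw 0.0465 len 0.0627
plTL yaw 0.0531 len 0.1701
BR [ 0.7267 -0.1455  0.012 ]
BL [ 0.5578 -0.1551  0.012 ]
TL [ 0.5535 -0.067   0.012 ]
TR [ 0.7193 -0.0588  0.012 ]
aTR [ 0.7196 -0.0564  0.012 ]
aTL [ 0.5532 -0.0665  0.012 ]
aBR [ 0.7259 -0.1453  0.012 ]
cTL [ 0.5541 -0.0638  0.012 ]
cTR [ 0.72   -0.0556  0.012 ]
cBR [ 0.7255 -0.145   0.012 ]
cBL [ 0.5592 -0.1544  0.012 ]
rw top [ 0.6361 -0.0599  0.038 ] [ 0.6371 -0.0599  0.03  ]
rw bot [ 0.6381 -0.1004  0.038 ] [ 0.6391 -0.1014  0.03  ]
flare c [ 0.5982 -0.0611  0.038 ] [ 0.5976 -0.0643  0.03  ]
lw c end [ 0.6012 -0.1285  0.038 ] [ 0.6007 -0.1334  0.03  ]
rwc [ 0.6366 -0.058   0.038 ] [ 0.6368 -0.0612  0.03  ]
rwce [ 0.6398 -0.1202  0.038 ] [ 0.6401 -0.1249  0.03  ]
a rw [ 0.6362 -0.056   0.038 ] [ 0.6372 -0.0576  0.03  ]
a rw2 [ 0.64   -0.1103  0.038 ] [ 0.6411 -0.1131  0.03  ]
```

The nest point comes out at about (0.6195, −0.1055), press yaw about 0.05 and floor about 30 mm, so seated TCP is about (0.615, −0.025, 0.035). I'll approach from outside the mouth.

Emit:
step_arm(dp=[[3, 40, 0], [3, 40, 0], [3, 40, 0], [3, 40, 0], [4, 41, 0]], spin=[0.006, 0, 0, 0, 0], gripper=[30, 30, 30, 30, 30])

```text
t: 5.63
tool_pos: [0.6094, 0.0744, 0.2539]
tcp_rot: [[0.998, -0.002, -0.056], [0.056, 0.002, 0.998], [-0.002, -1.0, 0.002]]
force: [0.7, -0.2, -0.9]
grip_width: 0.403
```

Emit:
step_arm(dp=[[0, 0, -20], [0, 0, -40], [0, 0, -40], [0, 0, -40], [0, 0, -30]], spin=[0, 0, 0, 0, 0], gripper=[30, 30, 30, 30, 30])

```text
t: 6.05
tool_pos: [0.6083, 0.0728, 0.081]
tcp_rot: [[0.998, -0.005, -0.056], [0.056, 0.002, 0.998], [-0.004, -1.0, 0.002]]
force: [0.2, -0.2, -0.6]
grip_width: 0.404
```

Emit:
step_arm(dp=[[0, 0, 0], [0, 0, 0]], spin=[0, 0], gripper=[30, 30])

```text
t: 6.22
tool_pos: [0.609, 0.0717, 0.083]
tcp_rot: [[0.998, -0.005, -0.055], [0.055, 0.001, 0.999], [-0.005, -1.0, 0.001]]
force: [0.8, 1.2, 0.7]
grip_width: 0.398
```

Emit:
step_arm(dp=[[1, 0, -20], [0, 0, -20], [0, 0, -4], [0, 0, 0], [0, 0, 0]], spin=[-0.005, 0, 0, 0, 0], gripper=[30, 30, 30, 30, 30])

```text
t: 6.63
tool_pos: [0.613, 0.0698, 0.0419]
tcp_rot: [[0.999, 0.002, -0.047], [0.047, 0.001, 0.999], [0.002, -1.0, 0.001]]
force: [0.7, -0.1, -0.8]
grip_width: 0.399
```

Run:
```python
from h import *
import pickle
s=telemetry.sense();a=capture('scene');b=capture('side');print(s['tool_pos'],s['tcp_rot'][0],s['force'])
cv2.imwrite('pics/n1.png',np.vstack([cv2.resize(a[140:300,260:450],(640,540),interpolation=2)[:290+10],cv2.resize(b[130:230,270:490],(640,291),interpolation=2)]))
cv2.imwrite('pics/sc1.png',a);cv2.imwrite('pics/sd1.png',b)
```

```text
[0.61300882 0.06983862 0.04194846] [ 0.99890812  0.00193145 -0.04667805] [ 0.73435281 -0.05459524 -0.84198675]
```

View pics/n1.png

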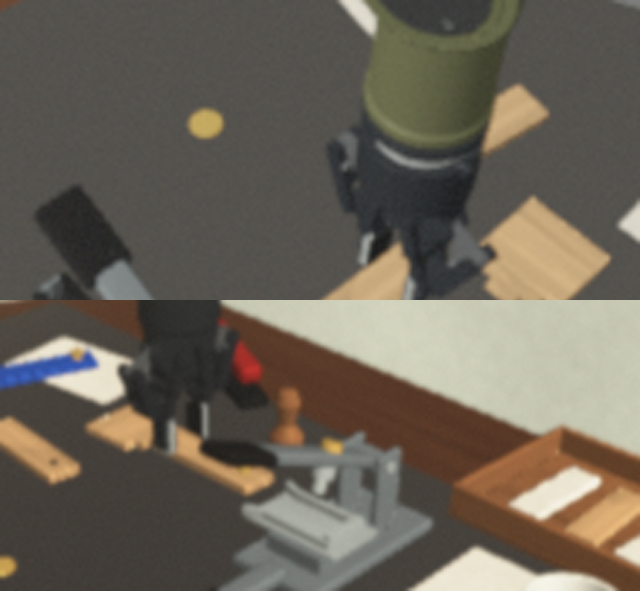

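Run:
```python
from h import *
from seg import stud
t=np.array([.6130,.0698,.0419]);th=.0467
ex=np.array([np.cos(th),np.sin(th),0]);ez=np.array([-np.sin(th),np.cos(th),0])
S=cam('side');Sc=cam('scene')
st=t+.0005*ex-.0805*ez+[0,0,.0048+.0085]
for n in ('side','scene'):
    C=cam(n); print(n,'stud pred',proj(C,st).round(1))
    im=cv2.imread('pics/sd1.png' if n=='side' else 'pics/sc1.png')
    try: print(stud(im,tuple(proj(C,st).astype(int)),9))
    except Exception as e: print(e)
    for x in(-.018,.018):
        for z in(.0048,-.0052): print(x,z,proj(C,t+x*ex-.1005*ez+[0,0,z]).round(1))
im=cv2.imread('pics/sd1.png');hsv=cv2.cvtColor(im,cv2.COLOR_BGR2HSV)
m=cv2.inRange(hsv,(8,70,100),(28,255,255))
for y in range(183,202): print(y,np.where(m[y,320:372])[0][[0,-1]]+320 if m[y,320:372].any() else None)
```

```text
side stud pred [352.2 185.2]
(array([354., 188.]), array([11, 12,  1,  1,  1], dtype=int32))
-0.018 0.0048 [352.8 193.2]
-0.018 -0.0052 [352.7 196.5]
0.018 0.0048 [362.2 188.3]
0.018 -0.0052 [362.1 191.6]
scene stud pred [351.1 238.6]
(array([350.75      , 239.79545455]), array([ 5,  8,  8,  7, 44], dtype=int32))
-0.018 0.0048 [338.8 239.9]
-0.018 -0.0052 [338.7 242.1]
0.018 0.0048 [349.5 250.8]
0.018 -0.0052 [349.3 252.9]
183 [329 340]
184 [329 342]
185 [331 344]
186 [333 347]
187 [335 360]
188 [337 362]
189 [339 363]
190 [341 364]
191 [343 364]
192 [345 364]
193 [347 363]
194 [349 361]
195 [351 359]
196 [353 357]
197 [354 354]
198 None
199 None
200 None
201 None
```

Emit:
step_arm(dp=[[-2.5, 0, -1], [0, 0, 0]], spin=[0.003, 0], gripper=[30, 30])

```text
t: 6.9
tool_pos: [0.6091, 0.0688, 0.0396]
tcp_rot: [[0.999, -0.001, -0.049], [0.049, -0.0, 0.999], [-0.001, -1.0, -0.0]]
force: [-0.6, -0.4, -0.9]
grip_width: 0.403
```

Emit:
step_arm(dp=[[0.3, -7, 0], [0.3, -7, 0], [0.3, -7, 0], [0.3, -7, 0], [0, 0, 0]], spin=[0, 0, 0, 0, 0], gripper=[30, 30, 30, 30, 30])

```text
t: 7.32
tool_pos: [0.6104, 0.0372, 0.0387]
tcp_rot: [[0.999, -0.002, -0.046], [0.046, -0.003, 0.999], [-0.002, -1.0, -0.003]]
force: [0.0, -0.3, -1.1]
grip_width: 0.405
```

Emit:
step_arm(dp=[[1.2, -3, 0.5], [0.4, -7, 0], [0.3, -7, 0], [0.3, -7, 0], [0, 0, 0]], spin=[0.002, 0, 0, 0, 0], gripper=[30, 30, 30, 30, 30])

```text
t: 7.73
tool_pos: [0.6126, 0.0136, 0.0392]
tcp_rot: [[0.999, -0.001, -0.048], [0.048, -0.003, 0.999], [-0.002, -1.0, -0.003]]
force: [-0.3, -0.5, -1.3]
grip_width: 0.405
```

Emit:
step_arm(dp=[[0.3, -6, 0], [0.3, -6, 0], [0.3, -6, 0], [0.3, -4, 0], [0, 0, 0]], spin=[0, 0, 0, 0, 0], gripper=[30, 30, 30, 30, 30])

```text
t: 8.15
tool_pos: [0.6138, -0.0072, 0.0393]
tcp_rot: [[0.999, -0.001, -0.049], [0.049, -0.002, 0.999], [-0.001, -1.0, -0.002]]
force: [-0.2, -0.9, -0.6]
grip_width: 0.405
```

Emit:
step_arm(dp=[[0, 0, -1], [0, 0, -1], [0, 0, 0]], spin=[0, 0, 0], gripper=[30, 30, 30])

```text
t: 8.4
tool_pos: [0.6136, -0.0045, 0.0371]
tcp_rot: [[0.999, -0.002, -0.052], [0.052, 0.0, 0.999], [-0.001, -1.0, 0.0]]
force: [-0.8, 0.3, -0.3]
grip_width: 0.4
```

Emit:
step_arm(dp=[[0.2, -4, 0], [0.2, -4, 0], [0.2, -3, 0], [0, 0, 0]], spin=[-0.002, 0, 0, 0], gripper=[30, 30, 30, 30])

```text
t: 8.73
tool_pos: [0.6144, -0.0179, 0.0373]
tcp_rot: [[0.999, -0.001, -0.047], [0.047, -0.002, 0.999], [-0.001, -1.0, -0.002]]
force: [-0.0, -0.4, -0.3]
grip_width: 0.4
```

Emit:
step_arm(dp=[[0.1, -2, 0], [0, 0, 0]], spin=[0, 0], gripper=[30, 30])

```text
t: 8.9
tool_pos: [0.6145, -0.0188, 0.0373]
tcp_rot: [[0.999, -0.001, -0.049], [0.049, -0.001, 0.999], [-0.001, -1.0, -0.001]]
force: [0.8, -0.1, -0.1]
grip_width: 0.399
```

Emit:
step_arm(dp=[[0.1, -1.5, 0], [0.1, -1.5, 0], [0, 0, 0]], spin=[0, 0, 0], gripper=[30, 30, 30])

```text
t: 9.15
tool_pos: [0.6147, -0.0217, 0.0373]
tcp_rot: [[0.999, -0.001, -0.049], [0.049, -0.001, 0.999], [-0.001, -1.0, -0.001]]
force: [0.3, -0.7, -1.1]
grip_width: 0.403
```

Emit:
step_arm(dp=[[0.1, -1.2, 0], [0, 0, 0]], spin=[0, 0], gripper=[30, 30])

```text
t: 9.32
tool_pos: [0.6148, -0.0227, 0.0373]
tcp_rot: [[0.999, -0.001, -0.049], [0.049, -0.001, 0.999], [-0.001, -1.0, -0.001]]
force: [0.7, 0.3, -1.1]
grip_width: 0.402
```

Emit:
step_arm(dp=[[0.1, -1.2, 0], [0, 0, 0]], spin=[0, 0], gripper=[30, 30])

```text
t: 9.48
tool_pos: [0.6149, -0.0239, 0.0373]
tcp_rot: [[0.999, -0.001, -0.049], [0.049, -0.001, 0.999], [-0.001, -1.0, -0.001]]
force: [-0.5, -1.1, -0.3]
grip_width: 0.402
```

Emit:
step_arm(dp=[[0.05, -1, 0], [0, 0, 0]], spin=[0, 0], gripper=[30, 30])

```text
t: 9.65
tool_pos: [0.615, -0.0249, 0.0373]
tcp_rot: [[0.999, -0.001, -0.049], [0.049, -0.001, 0.999], [-0.001, -1.0, -0.001]]
force: [-0.9, -0.4, 0.4]
grip_width: 0.401
```

Emit:
step_arm(dp=[[0.05, -1, 0], [0, 0, 0]], spin=[0, 0], gripper=[30, 30])

```text
t: 9.82
tool_pos: [0.615, -0.0254, 0.0373]
tcp_rot: [[0.999, -0.001, -0.049], [0.049, -0.0, 0.999], [-0.001, -1.0, 0.0]]
force: [0.8, 1.1, -0.8]
grip_width: 0.4
```

Emit:
step_arm(dp=[[0.05, -1, 0], [0, 0, 0]], spin=[0, 0], gripper=[30, 30])

```text
t: 9.98
tool_pos: [0.6149, -0.0256, 0.0373]
tcp_rot: [[0.999, -0.001, -0.05], [0.05, 0.001, 0.999], [-0.001, -1.0, 0.001]]
force: [-0.5, 2.2, -0.7]
grip_width: 0.404
```

Stop contact is at y≈−0.0255, where I predicted −0.0251. Now lower onto the floor.

Emit:
step_arm(dp=[[0, 0.6, -0.8], [0, 0, 0]], spin=[0, 0], gripper=[30, 30])

```text
t: 10.15
tool_pos: [0.615, -0.0255, 0.0364]
tcp_rot: [[0.999, -0.001, -0.049], [0.049, 0.0, 0.999], [-0.001, -1.0, 0.0]]
force: [-0.9, 2.6, -0.5]
grip_width: 0.399
```

Emit:
step_arm(dp=[[0, 0, -0.8], [0, 0, 0]], spin=[0, 0], gripper=[30, 30])

```text
t: 10.32
tool_pos: [0.615, -0.0255, 0.0356]
tcp_rot: [[0.999, -0.001, -0.049], [0.049, 0.0, 0.999], [-0.001, -1.0, 0.0]]
force: [-0.6, 2.7, 1.4]
grip_width: 0.399
```

Emit:
step_arm(dp=[[0, 0, -0.8], [0, 0, 0]], spin=[0, 0], gripper=[30, 30])

```text
t: 10.48
tool_pos: [0.6151, -0.0254, 0.035]
tcp_rot: [[0.999, -0.001, -0.049], [0.049, 0.0, 0.999], [-0.001, -1.0, 0.0]]
force: [-1.1, 3.4, 0.9]
grip_width: 0.401
```

Emit:
step_arm(dp=[[0, 0, -0.6], [0, 0, 0]], spin=[0, 0], gripper=[30, 30])

```text
t: 10.65
tool_pos: [0.6151, -0.0255, 0.0349]
tcp_rot: [[0.999, -0.001, -0.049], [0.049, 0.0, 0.999], [-0.001, -1.0, 0.0]]
force: [-2.3, 2.7, 5.5]
grip_width: 0.4
```

Emit:
step_arm(dp=[[0, 0, -0.6], [0, 0, 0]], spin=[0, 0], gripper=[30, 30])

```text
t: 10.82
tool_pos: [0.6151, -0.0254, 0.0348]
tcp_rot: [[0.999, -0.001, -0.049], [0.049, 0.0, 0.999], [-0.001, -1.0, 0.0]]
force: [-2.8, 4.7, 10.0]
grip_width: 0.4
```

The tag is on the floor (predicted z 0.0352, got 0.0349). Ease off and release.

Emit:
step_arm(dp=[[0, 0, 0.7], [0, 0, 0], [0, 0, 0], [0, 0, 0], [0, 0, 0]], spin=[0, 0, 0, 0, 0], gripper=[30, 38, 42, 46, 50])

```text
t: 11.23
tool_pos: [0.6151, -0.0273, 0.0342]
tcp_rot: [[0.999, -0.001, -0.048], [0.048, -0.002, 0.999], [-0.001, -1.0, -0.002]]
force: [-0.3, 0.1, 0.4]
grip_width: 0.584
```

Emit:
step_arm(dp=[[0, 0, 0], [0, 0, 3], [0, 0, 20], [0, 0, 30], [0, 0, 40]], spin=[0, 0, 0, 0, 0], gripper=[55, 55, 55, 55, 55])

```text
t: 11.65
tool_pos: [0.6129, -0.0263, 0.1262]
tcp_rot: [[0.999, -0.007, -0.049], [0.049, -0.001, 0.999], [-0.007, -1.0, -0.0]]
force: [1.0, 0.9, 0.5]
grip_width: 0.648
```

Run:
```python
from seg import *
import pickle
s=telemetry.sense();im=capture('wrist');print(s['tool_pos'],s['force']);cv2.imwrite('pics/w8.png',im);pickle.dump(s,open('w8.pkl','wb'))
C=cam('wrist',s);a=.049;t=np.array([.6195,-.1055,.04])
t=np.array([.6151,-.0255,.04])+np.array([.0044,-.0804,0])
for n,d in [('tail',.110),('mid',.08)]: print(n,proj(C,t+d*np.array([-np.sin(a),np.cos(a),0])).round(1))
st,r,bx,ap=tagquad(im,tuple(proj(C,t+.09*np.array([-np.sin(a),np.cos(a),0])).astype(int)));print(st,ap.tolist())
for q in ap: print(onz(C,q,.04).round(4))
```

```text
[ 0.61291149 -0.02627031  0.12620307] [1.00525601 0.86426199 0.48516281]
tail [324.4 166. ]
mid [324.2 203.7]
[ 301  166   47  147 6385] [[302, 166], [303, 310], [342, 312], [347, 167]]
[0.5972 0.0031 0.04  ]
[ 0.6023 -0.1253  0.04  ]
[ 0.6366 -0.1254  0.04  ]
[0.6312 0.0041 0.04  ]
```

The tag is seated: its tail edge is within 1 mm of prediction. Check the grip pad position against the pictures while moving clear, fingers shut.

Run:
```python
from h import *
import pickle
P=lambda n:pickle.load(open(n+'.pkl','rb'))
C7=cam('wrist',P('w7'));C6=cam('wrist',P('w6'))
b=lambda x,y:(C7,np.array([180+x/2.6,90+(y-299)/2.6]));a=lambda x,y:(C6,np.array([180+x/2.6,150+y/2.6]))
X=tri([a(32,217),b(10,460)]);print('pad far-left',X)
X=tri([a(210,193),b(205,450)]);print('pad far-right',X)
for q in [(10,460),(205,450),(213,548),(25,572)]: print([onz(*b(*q),z).round(4)[:2] for z in (.15,.14,.16)])
```

```text
pad far-left (array([ 0.48491969, -0.09856668,  0.15322057]), [np.float64(0.29737750675901414), np.float64(0.3233286526012576)])
pad far-right (array([ 0.53992702, -0.09603944,  0.1321254 ]), [np.float64(0.01866309564673354), np.float64(0.020130377591971133)])
[array([ 0.4832, -0.0991]), array([ 0.4788, -0.1009]), array([ 0.4877, -0.0974])]
[array([ 0.5434, -0.0934]), array([ 0.5415, -0.0949]), array([ 0.5454, -0.0919])]
[array([ 0.5455, -0.1245]), array([ 0.5436, -0.1272]), array([ 0.5474, -0.1217])]
[array([ 0.4849, -0.1352]), array([ 0.4806, -0.1384]), array([ 0.4893, -0.132 ])]
```

Emit:
step_arm(dp=[[-10, 0, 40], [-25, -15, 25], [-30, -20, 0], [-25, -25, 0], [-7, -24, 0]], spin=[0, 0, 0, 0, 0], gripper=[40, 20, 0, 0, 0])

```text
t: 12.12
tool_pos: [0.5135, -0.1111, 0.1931]
tcp_rot: [[0.999, -0.005, -0.05], [0.05, -0.002, 0.999], [-0.005, -1.0, -0.001]]
force: [-0.4, -0.8, 0.1]
grip_width: 0.002
```

Emit:
step_arm(dp=[[0, 0, 0], [0, 0, 0], [0, 0, 0]], spin=[0, 0, 0], gripper=[0, 0, 0])

```text
t: 12.37
tool_pos: [0.5188, -0.1094, 0.1927]
tcp_rot: [[0.999, 0.0, -0.049], [0.049, 0.0, 0.999], [0.0, -1.0, 0.0]]
force: [0.5, 0.8, 0.1]
grip_width: 0.001
```

Emit:
step_arm(dp=[[-4, -3, -20], [0, 0, -12], [0, 0, 0]], spin=[0, 0, 0], gripper=[0, 0, 0])

```text
t: 12.62
tool_pos: [0.5133, -0.1114, 0.1585]
tcp_rot: [[0.999, -0.005, -0.051], [0.051, 0.001, 0.999], [-0.005, -1.0, 0.001]]
force: [-0.2, 0.3, -0.1]
grip_width: 0.001
```

Emit:
step_arm(dp=[[0, 0, -4], [0, 0, -4], [0, 0, -4], [0, 0, 0]], spin=[0, 0, 0, 0], gripper=[0, 0, 0, 0])

```text
t: 12.95
tool_pos: [0.5144, -0.1126, 0.1482]
tcp_rot: [[0.999, -0.001, -0.05], [0.05, -0.0, 0.999], [-0.001, -1.0, -0.0]]
force: [0.6, 0.6, -0.4]
grip_width: -0.001
```

Emit:
step_arm(dp=[[-1, 0, -4], [-1, 0, -4], [-1, 0, -4], [0, 0, 0]], spin=[0, 0, 0, 0], gripper=[0, 0, 0, 0])

```text
t: 13.28
tool_pos: [0.5104, -0.1131, 0.1357]
tcp_rot: [[0.999, -0.002, -0.049], [0.049, -0.0, 0.999], [-0.002, -1.0, -0.0]]
force: [-0.2, -0.0, 0.9]
grip_width: -0.004
```

Emit:
step_arm(dp=[[-1, 0, -4], [-1, 0, -4], [-1, 0, -4], [0, 0, 0]], spin=[0, 0, 0, 0], gripper=[0, 0, 0, 0])

```text
t: 13.62
tool_pos: [0.5075, -0.1131, 0.1236]
tcp_rot: [[0.999, -0.002, -0.049], [0.049, -0.0, 0.999], [-0.002, -1.0, -0.0]]
force: [-0.4, -0.3, 0.4]
grip_width: 0.001
```

Emit:
step_arm(dp=[[-0.8, 0, -2.5], [-0.7, 0, -2.5], [-0.7, 0, -2.5], [0, 0, 0]], spin=[0, 0, 0, 0], gripper=[0, 0, 0, 0])

```text
t: 13.95
tool_pos: [0.5059, -0.1131, 0.1165]
tcp_rot: [[0.999, -0.001, -0.049], [0.049, -0.0, 0.999], [-0.001, -1.0, -0.0]]
force: [0.5, -1.0, 1.4]
grip_width: -0.0
```

Emit:
step_arm(dp=[[-0.4, 0, -2], [-0.4, 0, -2], [-0.4, 0, -2], [0, 0, 0]], spin=[0, 0, 0, 0], gripper=[0, 0, 0, 0])

```text
t: 14.28
tool_pos: [0.5046, -0.1131, 0.1106]
tcp_rot: [[0.999, -0.001, -0.049], [0.049, -0.0, 0.999], [-0.001, -1.0, -0.0]]
force: [0.7, -1.1, 1.3]
grip_width: 0.002
```

Emit:
step_arm(dp=[[-0.4, 0, -2], [-0.4, 0, -2], [-0.4, 0, -2], [0, 0, 0]], spin=[0, 0, 0, 0], gripper=[0, 0, 0, 0])

```text
t: 14.62
tool_pos: [0.5035, -0.1131, 0.1046]
tcp_rot: [[0.999, -0.001, -0.049], [0.049, -0.0, 0.999], [-0.001, -1.0, -0.0]]
force: [0.4, -0.8, 2.3]
grip_width: -0.002
```

Emit:
step_arm(dp=[[-0.2, 0, -1.5], [-0.2, 0, -1.5], [0, 0, 0]], spin=[0, 0, 0], gripper=[0, 0, 0])

```text
t: 14.87
tool_pos: [0.503, -0.113, 0.1017]
tcp_rot: [[0.999, -0.001, -0.049], [0.049, -0.0, 0.999], [-0.001, -1.0, -0.0]]
force: [0.3, -1.6, 1.9]
grip_width: -0.003
```

Emit:
step_arm(dp=[[-0.2, 0, -1.5], [-0.2, 0, -1.5], [0, 0, 0]], spin=[0, 0, 0], gripper=[0, 0, 0])

```text
t: 15.12
tool_pos: [0.5026, -0.1131, 0.0987]
tcp_rot: [[0.999, -0.001, -0.049], [0.049, -0.0, 0.999], [-0.001, -1.0, -0.0]]
force: [0.5, -0.3, 1.8]
grip_width: -0.004
```

Emit:
step_arm(dp=[[-0.2, 0, -1.5], [0, 0, 0]], spin=[0, 0], gripper=[0, 0])

```text
t: 15.28
tool_pos: [0.5024, -0.1131, 0.0973]
tcp_rot: [[0.999, -0.001, -0.049], [0.049, -0.0, 0.999], [-0.001, -1.0, -0.0]]
force: [-1.4, -1.9, 3.3]
grip_width: -0.003
```

Emit:
step_arm(dp=[[-0.2, 0, -1.5], [0, 0, 0]], spin=[0, 0], gripper=[0, 0])

```text
t: 15.45
tool_pos: [0.5023, -0.1131, 0.0959]
tcp_rot: [[0.999, -0.001, -0.049], [0.049, -0.001, 0.999], [-0.001, -1.0, -0.001]]
force: [0.9, -1.0, 5.0]
grip_width: -0.005
```

The stud was met at z≈0.098; home should be about 18 mm lower.

Emit:
step_arm(dp=[[0, 0, -1.5], [0, 0, -1.5], [0, 0, 0]], spin=[0, 0, 0], gripper=[0, 0, 0])

```text
t: 15.7
tool_pos: [0.502, -0.1131, 0.093]
tcp_rot: [[0.999, -0.002, -0.049], [0.049, -0.001, 0.999], [-0.002, -1.0, -0.001]]
force: [-1.7, -0.5, 7.6]
grip_width: -0.001
```

Emit:
step_arm(dp=[[0, 0, -1.5], [0, 0, -1.5], [0, 0, 0]], spin=[0, 0, 0], gripper=[0, 0, 0])

```text
t: 15.95
tool_pos: [0.5018, -0.1131, 0.0901]
tcp_rot: [[0.999, -0.002, -0.049], [0.049, -0.001, 0.999], [-0.002, -1.0, -0.001]]
force: [-1.7, -1.0, 6.5]
grip_width: 0.001
```

Emit:
step_arm(dp=[[0, 0, -1.5], [0, 0, -1], [0, 0, 0]], spin=[0, 0, 0], gripper=[0, 0, 0])

```text
t: 16.2
tool_pos: [0.5015, -0.1132, 0.0876]
tcp_rot: [[0.999, -0.002, -0.049], [0.049, -0.001, 0.999], [-0.002, -1.0, -0.001]]
force: [-1.0, -1.6, 6.9]
grip_width: -0.001
```

Emit:
step_arm(dp=[[0, 0, -1], [0, 0, -1], [0, 0, 0]], spin=[0, 0, 0], gripper=[0, 0, 0])

```text
t: 16.45
tool_pos: [0.5014, -0.1132, 0.0854]
tcp_rot: [[0.999, -0.003, -0.049], [0.049, -0.001, 0.999], [-0.003, -1.0, -0.001]]
force: [-1.0, -1.2, 5.5]
grip_width: 0.002
```

Past the peak and easing off. Continue in 1 mm steps.

Emit:
step_arm(dp=[[0, 0, -1], [0, 0, -1], [0, 0, 0]], spin=[0, 0, 0], gripper=[0, 0, 0])

```text
t: 16.7
tool_pos: [0.5013, -0.1132, 0.0831]
tcp_rot: [[0.999, -0.003, -0.049], [0.049, -0.001, 0.999], [-0.003, -1.0, -0.0]]
force: [-1.3, -2.0, 2.8]
grip_width: 0.001
```

Emit:
step_arm(dp=[[0, 0, -1], [0, 0, 0]], spin=[0, 0], gripper=[0, 0])

```text
t: 16.87
tool_pos: [0.5017, -0.1129, 0.0821]
tcp_rot: [[0.999, -0.002, -0.049], [0.049, -0.0, 0.999], [-0.002, -1.0, -0.0]]
force: [-1.4, 0.3, 1.7]
grip_width: -0.003
```

Emit:
step_arm(dp=[[0, 0, -1], [0, 0, 0]], spin=[0, 0], gripper=[0, 0])

```text
t: 17.03
tool_pos: [0.502, -0.1128, 0.0812]
tcp_rot: [[0.999, -0.002, -0.049], [0.049, -0.0, 0.999], [-0.002, -1.0, -0.0]]
force: [-2.5, 0.1, 2.9]
grip_width: -0.004
```

Emit:
step_arm(dp=[[0, 0, -0.8], [0, 0, 0]], spin=[0, 0], gripper=[0, 0])

```text
t: 17.2
tool_pos: [0.5021, -0.1128, 0.0804]
tcp_rot: [[0.999, -0.001, -0.049], [0.049, -0.0, 0.999], [-0.001, -1.0, -0.0]]
force: [-1.3, 0.1, 2.7]
grip_width: -0.003
```

Emit:
step_arm(dp=[[0, 0, -0.8], [0, 0, 0]], spin=[0, 0], gripper=[0, 0])

```text
t: 17.37
tool_pos: [0.5021, -0.1128, 0.0797]
tcp_rot: [[0.999, -0.001, -0.049], [0.049, -0.0, 0.999], [-0.001, -1.0, -0.0]]
force: [-2.1, 0.7, 2.8]
grip_width: -0.003
```

Emit:
step_arm(dp=[[0, 0, -0.8], [0, 0, 0]], spin=[0, 0], gripper=[0, 0])

```text
t: 17.53
tool_pos: [0.5022, -0.1128, 0.0792]
tcp_rot: [[0.999, -0.001, -0.049], [0.049, -0.0, 0.999], [-0.001, -1.0, -0.0]]
force: [-2.9, 0.7, 6.2]
grip_width: -0.002
```

Emit:
step_arm(dp=[[0, 0, -0.6], [0, 0, 0]], spin=[0, 0], gripper=[0, 0])

```text
t: 17.7
tool_pos: [0.5022, -0.1128, 0.0789]
tcp_rot: [[0.999, -0.001, -0.049], [0.049, -0.0, 0.999], [-0.001, -1.0, -0.0]]
force: [-3.3, -0.0, 9.1]
grip_width: -0.005
```

The force is climbing steeply, so the stud is home. Let the handle rise, following its arc, then move clear.

Emit:
step_arm(dp=[[0, 0, 4], [0.5, 0, 8], [2, 0, 10], [2, 0, 12], [3, 0, 12]], spin=[0, 0, 0, 0, 0], gripper=[0, 0, 0, 0, 0])

```text
t: 18.12
tool_pos: [0.5102, -0.1127, 0.1253]
tcp_rot: [[0.999, -0.0, -0.049], [0.049, 0.0, 0.999], [-0.0, -1.0, 0.0]]
force: [-0.9, -0.2, 0.5]
grip_width: 0.001
```

Emit:
step_arm(dp=[[3, 0, 14], [3, 0, 14], [0, 0, 25], [0, 0, 30], [0, 0, 30]], spin=[0, 0, 0, 0, 0], gripper=[0, 0, 0, 0, 0])

```text
t: 18.53
tool_pos: [0.5161, -0.1128, 0.2389]
tcp_rot: [[0.999, -0.0, -0.049], [0.049, 0.0, 0.999], [-0.0, -1.0, 0.0]]
force: [-0.4, -0.1, -0.4]
grip_width: 0.0
```

Emit:
step_arm(dp=[[20, 15, 10], [30, 15, 0], [30, 15, 0], [20, 10, 0], [0, 0, 0]], spin=[0, 0, 0, 0, 0], gripper=[0, 0, 0, 0, 0])

```text
t: 18.95
tool_pos: [0.6206, -0.0534, 0.2481]
tcp_rot: [[0.999, 0.005, -0.053], [0.053, 0.004, 0.999], [0.006, -1.0, 0.004]]
force: [0.5, 0.0, 0.9]
grip_width: 0.004
```

Run:
```python
from seg import *
s=telemetry.sense();im=capture('wrist');b=capture('side');print(s['tool_pos'],s['force'],s['t']);cv2.imwrite('pics/w9.png',im)
C=cam('wrist',s);a=.049
t=np.array([.6195,-.1059,.04])
st,r,bx,ap=tagquad(im,tuple(proj(C,t+.09*np.array([-np.sin(a),np.cos(a),0])).astype(int)));print(st,ap.tolist())
for q in ap: print(onz(C,q,.04).round(4))
cv2.imwrite('pics/fin.png',np.vstack([cv2.resize(im,(480,300)),cv2.resize(b[150:250,300:460],(480,300),interpolation=2)]))
```

```text
[ 0.62058341 -0.05343882  0.24814097] [4.58646071e-01 1.98389238e-04 9.10047885e-01] 18.95
[ 300  122   33  104 3080] [[301, 122], [302, 225], [330, 221], [332, 123]]
[0.5974 0.0016 0.04  ]
[ 0.603  -0.1213  0.04  ]
[ 0.6371 -0.1143  0.04  ]
[0.6319 0.0024 0.04  ]
```

View pics/fin.png

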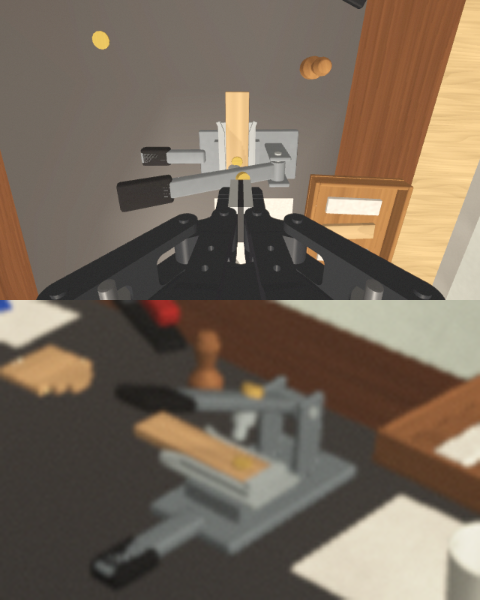

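The tag lies seated in the nest, the lever is up, and the arm is clear. Handing in.

```bash
python3 -c "
from station import ctrl
print(ctrl.job_done())"
```

```text
the job is handed in; nothing more can be done
None
```

The studded tag is seated in the press nest with its stud pressed home. The handle is up again, and I handed the job in at about 19 s; no verdict is reported.

- **Seating:** I slid the tag in against the stop until the force reached about 2–3 N, rising to about 5 N while I lowered it. It touched within 0.5 mm of where I predicted. On the nest floor it took up to about 10 N, then I released it.
- **Pressing:** The push on the upper handle rose to about 7.6 N, which I sampled only between steps (the text says the peak is 8–10 N). It then fell to about 2 N and climbed steeply to 9 N with the handle near level, where I stopped. Every force reading between steps was far below 25 N.
- **Last checks:** The final pictures show the tag flat in the nest, the stud low, the handle up and the arm clear.
- **Disagreement:** The tag's tail edge measured about 1.5 mm nearer the stop than before pressing. I take that as measuring noise, since the arm was still settling and the tag was already against the stop.
- **Not measured:** The stud depth itself was not measured. That it is home rests on the force drop and steep climb, and on how it looks in the picture. The other things on the desk were not re-measured, but the robot did not touch them as far as I could tell.

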